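Slide a sample tray from the rack to home under a low drying hood

ROBOT

A 6-joint arm with a two-finger parallel gripper is mounted at the origin on a cart in front of the work surface, level with it; the furniture and walls round the work are solid. World frame = base frame: x ahead of the robot, y to its left, z up, the work surface at z = 0. Lengths are in m, angles in rad, forces in N, time in s.
With the tool pointing down it reaches from about 0.3 to 0.775 m from the base axis. Payload 14.6 kg.
Tool frame: the origin (TCP) lies at the very end of the fingers, on their centre line; the grasp point (between the pads) lies 19 mm behind it; z points along the fingers, y is the line along which they close (so a half turn about z gives the same grasp; the last joint's range is limited). The gripper opens to 94 mm and grips with 3 to 60 N. Pads are 16 mm wide; open, the fingers measure 119 mm over their backs; the gripper's body (75 mm by 177 mm) begins 78 mm behind the grasp point.
Start: joints at [-1.186, 0.3, 1.521, -0, 1.321, -0.067], TCP at [0.24, -0.495, 0.205] pointing down, gripper open.
Joint ranges: [-3.03, 3.03], [-0.79, 2.21], [0.23, 2.52], [-1.04, 4.18], [0, 3.07], [-2.55, 2.55]. Speed limits (rad/s): [2.22, 2.22, 2.57, 3.14, 3.14, 3.14].

INTERFACE

Orientations are given as [roll, pitch, yaw] about the fixed x, y, z axes, in that order (R = Rz(yaw) Ry(pitch) Rx(roll)).
In Python, from station import ctrl, camera, camera_info, finder gives the robot as it stands.
- The arm moves only by the tool carry_out, never from a script. Its argument "motion" is a list of rows, each a list of 2 entries, a list of its own where there are three numbers: the shift along the tool's x, y, z as a fraction of full scale, then the turn about the tool's z as a fraction of full scale. A call has 1 to 12 rows; each row is the pose to reach, as a shift and turn from the pose commanded when the call began, along the tool's axes at that moment, turning the shorter way round; what a row does not reach only later rows make up. Full scale, the value 1, is 200 mm for a shift and 360 degrees for a turn. A row lasts 1/10 s, in which the tool goes at most 50 mm and 8.59 degrees, less where a joint would pass 70% of its speed; a pose out of reach is approached as far as the arm can. A call with a number of a shift or a turn outside -1 to 1 is refused whole. A call with a gripper value outside its range is refused whole. "hand" is the closure, from -1 (fully open) to 1 (shut), set as the call begins (left out, the last holds). The fingers move at their own pace and stop on an object; "force" is the grip in N (left out, the last holds). Time passes only in rows, so rows that repeat a pose let the fingers close. It gives the time, the measured TCP pose, the force, the opening and the grip force at its end, in the units of the state.
- ctrl.get_obs(): the state, without advancing time (a new reading comes with each control period).
- camera(name): name is "side" or "top"; returns (picture, depth): 384x512x3 uint8, blue, green, red; 384x512 float32, m along the optical axis (not along the pixel's ray), 0 where there is no reading.
- camera_info(name): a dict with "camera_matrix" (3x3 intrinsics, pixels), "origin" and "attitude" of the camera in the world. Camera axes: x right, y down, z forward; pixel columns grow to the right and rows downward; lengths in m; the calibration is good to about 2 mm. A picture is of the moment at which its call begins. camera_info takes no time and is no camera call.
- ctrl.hand_in(): hands the job in; it is judged then, once.
Trained networks look in the newest picture that a camera, given by its name, has taken for a name from the list of things; names that differ only in an ending like _2 or _b are one class to them, and where a whole thing is asked for, a point or a joint stands for the part that bears it (a point fixed in the world has none). Each returns a list of dicts, best first, with "conf" (0 to 1); they miss things now and then, are a little off and sometimes report something else, mostly with a low value. They report only what shows in the picture. A call takes as long as a camera call. They do not tell look-alikes from the thing itself.
- finder.boxes_of(camera, query): "location" ([column, row] in pixels, amid what is visible of it).
- finder.cut_out(camera, query): "mask" (384x512 bool, what is visible of it) and "location" ([column, row] in pixels, amid what is visible of it).
- finder.pinpoint(camera, query): "location" ([column, row] in pixels: a listed point, or the origin of a listed thing).
The state is a dict: "time_s": time; "qpos": joint angles; "joint_vel": joint speeds; "tau": joint torques, N m; "ee_pos": TCP position; "eef_rot": TCP orientation; "force": force on the tool from outside, world axes, zero at the start; "moment": the same for the moment, N m; "grip_width": finger opening in m; "grip_force": force on a finger pad.
Only numpy, scipy, OpenCV 4.12 (cv2) and the standard library are available. Lean on these libraries where they do the work, as an engineer would, in place of code of your own. Each camera call takes 0.05 s, during which the arm holds its last target. There are 200 camera calls.

TASK

Dry the tray of orange halves: lift the white tray up over the rack's front rail, set it down on the table lengthwise in front of the drying hood's low mouth and let go of it. Then push it in under the hood, gently and without ramming, until the sinking stop pad hidden inside is pressed fully home and the tray will go no farther; leave it there, flat and straight, and keep the tray level throughout. Leave the culture dish in the rack and the timer where they are.

Things in the scene. Friction and masses are not known exactly. Their poses are not given: they have to be found in the camera images.
- sample_tray: Shallow white oblong tray with two orange halves. 109 mm long (its y), 65 mm wide (its x) at the middle; ends alike, about 40 mm broad between rounded corners; flared rim 12 mm high, fruit 24 mm high; 0.06 to 0.13 kg. Grip it across the width at its middle. Origin: centre of underside. Starts on the rack's deck, left or right half, long axis within 0.1 rad of the rack's x.
- culture_dish: Round flat culture dish, 92 mm across, 16 mm high, in the other half of the rack, about 25 to 30 mm from the tray's side. Origin: centre of its underside. To be left alone.
- rack: Low aluminium rack, fixed, left or right of the middle. Origin: on the table at the middle of its footprint; x points from front to back (away from the robot), y left, z up. Deck 164 mm deep (x), 244 mm wide (y), its surface 30 mm above the table. Sides open; a wire rail along the front and one along the back edge.
- front_rail (a point): Top of the rack's front rail at its middle: 6 mm steel wire, 50 mm above the table, 20 mm above the deck, at rack x = -77 mm, along the rack's y. The back rail is alike at x = +77 mm.
- hood: Low grey drying hood, fixed, on the other side from the rack. Origin: on the table below the middle of the roof's front edge (the mouth); x points straight in, y left, z up. Roof 122 mm wide, 150 mm deep, underside 30 mm above the table, top at 50 mm over the first 70 mm of depth (a 10 mm knob on it at x 48, y 36 mm), 86 mm farther back.
- hood_channel (a point): Under the roof, 60 mm in from the mouth, 30 mm above the table. The tray slides on the table lengthwise between two side walls 82 mm apart (from x = 8 mm in). The stop inside is set anew each time, its place is not given: it halts the tray with its near end still 10 to 35 mm outside the mouth (tray origin at hood x = 20 to 45 mm).
- stop_pad (a joint): Travel of the stop's sinking pad (40 mm wide, 14 mm high, middle 10 mm above the table, facing the mouth). 0 = standing out (start), 0.006 m = pressed home. No spring: it stays where pushed. About 2.5 N moves it, besides the tray's own friction of under 1.5 N; at the end it is firm, so a steady push of 8 to 12 N gaining no more way means home.
- kitchen_timer: White square kitchen timer, 62 x 62 x 22 mm, on the table between rack and hood, nearer the robot. Origin: centre of its underside. To be left alone.
Things that resemble listed ones, but are neither listed nor needed, are in the scene too. Leave any pink or purple look-alike of the sample_tray alone.

How it is judged:
By the outcome, as a careful person would: the job done as asked, in the order asked, and still so for the second after the job is handed in, with the robot touching nothing.
It also fails if it takes over 54 s, if anything falls off the work surface, if the arm or the gripper's body presses on something with over 40 N, if the wrist force passes 120 N, or if a joint passes its speed limit or range.

## Working session

There is one attempt and no reset: what is moved stays moved. The work goes in short steps, Python scripts to look and compute and a tool call to move; the robot and the scene stay as the last step left them, time stands still between calls to the robot, and variables do not carry over. Pictures are saved under pics/ and viewed, at most 10 in all, crops included, and the job is handed in when it is done.

Besides the shell and the picture viewer there is one more tool, called after "Request:" as name(argument=value, ...) on one line, values as JSON. carry_out: Moves the arm, as the interface text tells. Its arguments: {"type":"object","properties":{"motion":{"type":"array","items":{"type":"array"}},"hand":{"type":"number"},"force":{"type":"number"}},"required":["motion"]}

```bash
mkdir -p pics; cat > h.py <<'E'
import numpy as np, cv2
from station import ctrl, camera, camera_info, finder
from scipy.spatial.transform import Rotation as R
def cam(n):
    i=camera_info(n); K=np.array(i["camera_matrix"]); a=np.array(i["attitude"])
    Rm=a if a.shape==(3,3) else R.from_euler('xyz',a).as_matrix()
    return K,Rm,np.array(i["origin"])
def cloud(n,d):
    K,Rm,o=cam(n); v,u=np.indices(d.shape)
    p=np.stack([(u-K[0,2])/K[0,0]*d,(v-K[1,2])/K[1,1]*d,d],-1)
    return p@Rm.T+o
def onplane(n,px,z):
    K,Rm,o=cam(n); r=Rm@np.linalg.inv(K)@np.array([px[0],px[1],1.]); return o+r*(z-o[2])/r[2]
E
python3 - <<'E'
from h import *
print(camera_info("top"),camera_info("side"))
o=ctrl.get_obs();print(o)
for n in("top","side"):
    p,d=camera(n);cv2.imwrite(f"pics/{n}0.png",p);np.save(f"{n}0.npy",d)
    P=cloud(n,d)
    for q in("sample_tray","culture_dish","rack","hood","kitchen_timer"):
        for r in finder.cut_out(n,q)[:3]:
            m=r["mask"]&(d>0);X=P[m]
            print(n,q,round(r["conf"],2),np.round(r["location"]),m.sum(),np.round(np.median(X,0),3),np.round(np.percentile(X,2,axis=0),3),np.round(np.percentile(X,98,axis=0),3))
    for q in("sample_tray","front_rail","hood_channel","hood","rack"):
        for r in finder.pinpoint(n,q)[:2]: 
            z={"front_rail":.05,"hood_channel":.03,"sample_tray":.03}.get(q,0)
            print(n,"pt",q,round(r["conf"],2),np.round(r["location"]),np.round(onplane(n,r["location"],z),3))
E
```

```text
{'camera_matrix': array([[358.77385159,   0.        , 252.84970313],
       [  0.        , 358.77385159, 195.0955806 ],
       [  0.        ,   0.        ,   1.        ]]), 'origin': array([ 0.36871081, -0.01542083,  0.88511355]), 'attitude': array([-2.96212117,  0.01187357, -1.58505568])} {'camera_matrix': array([[452.08174986,   0.        , 256.78316825],
       [  0.        , 452.08174986, 189.6555245 ],
       [  0.        ,   0.        ,   1.        ]]), 'origin': array([0.51297622, 0.8584807 , 0.75646858]), 'attitude': array([-2.25234561, -0.01230431, -3.1252139 ])}
{'time_s': 0.0, 'qpos': array([-1.18557276e+00,  3.00463905e-01,  1.52160432e+00,  1.74188878e-05,
        1.32066606e+00, -6.66220457e-02]), 'joint_vel': array([ 0.00058904, -0.00071584,  0.0009729 , -0.00068818, -0.00065025,
       -0.00088345]), 'tau': array([-6.95366889e-04, -5.31808126e+01, -3.52742708e+01,  7.08305743e-02,
        2.44302111e-02, -7.99634245e-05]), 'ee_pos': array([ 0.24003606, -0.49456351,  0.20488044]), 'eef_rot': array([-3.14045468e+00, -9.28361091e-05,  4.51841239e-01]), 'force': array([-0
[... 1650 characters left out ...]
686 -0.088  0.05 ]
side rack 0.63 [192. 257.] 4719 [0.654 0.237 0.049] [0.579 0.138 0.   ] [0.721 0.267 0.086]
side hood 0.71 [190. 258.] 4608 [0.654 0.238 0.049] [0.58  0.141 0.002] [0.719 0.267 0.086]
side kitchen_timer 0.78 [312. 202.] 430 [ 0.383 -0.001  0.018] [ 0.353 -0.035  0.005] [0.411 0.021 0.021]
side pt sample_tray 0.73 [306. 174.] [ 0.387 -0.105  0.03 ]
side pt sample_tray 0.63 [217. 213.] [0.613 0.055 0.03 ]
side pt front_rail 0.71 [253. 149.] [ 0.532 -0.193  0.05 ]
side pt front_rail 0.71 [230. 260.] [0.571 0.221 0.05 ]
side pt hood_channel 0.6 [200. 256.] [0.637 0.193 0.03 ]
side pt hood 0.61 [230. 264.] [0.574 0.187 0.   ]
side pt rack 0.63 [228. 160.] [ 0.605 -0.207  0.   ]
```

```bash
python3 - <<'E'
import cv2
p=cv2.imread("pics/top0.png");cv2.imwrite("pics/top0b.png",cv2.resize(p[100:300,120:420],None,fx=2.6,fy=2.6))
E
```

```text
(no output)
```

View pics/top0b.png

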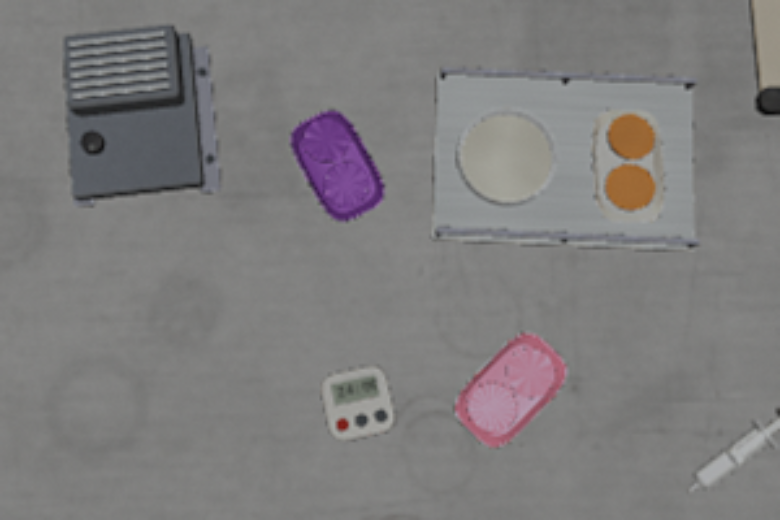

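View pics/side0.png

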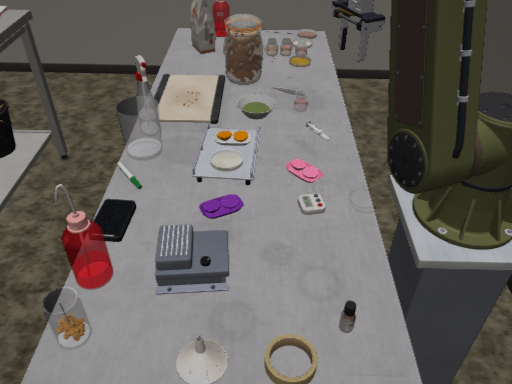

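The top view crop shows the white tray at full-frame pixel (362,162) on the rack's right half and the dish at (314,160). The hood is at about (172,145) with its mouth edge at row ≈175, and the timer is at (258,255). Purple (249,160) and pink (314,250) are decoys. The side view agrees with this. Next I'll fit precise poses.

```bash
cat > fit.py <<'E'
from h import *
def rect(X):
    c,s,a=cv2.minAreaRect((X[:,:2]*1000).astype(np.float32)); return np.round(c,1),np.round(s,1),round(a,2)
E
python3 - <<'E'
from fit import *
for n in("top","side"):
    d=np.load(n+"0.npy");P=cloud(n,d);p=cv2.imread(f"pics/{n}0.png");hsv=cv2.cvtColor(p,cv2.COLOR_BGR2HSV)
    x,y,z=P[...,0],P[...,1],P[...,2]
    reg=(x>.5)&(x<.7)&(y>.08)&(y<.32)
    for lo,hi in((.044,.055),(.078,.092),(.012,.04)):
        m=(reg&(z>lo)&(z<hi)).astype(np.uint8); m=cv2.morphologyEx(m,cv2.MORPH_OPEN,np.ones((3,3)))>0
        X=P[m]; print(n,"hood",lo,m.sum(),np.median(X[:,2]) if len(X) else'',rect(X) if len(X) else '')
    m=(reg&(z>.044)&(z<.055))
    # front edge of roof: per y bin min x
    E=[]
    for yb in np.arange(.12,.26,.006):
        s=m&(abs(y-yb)<.003)
        if s.sum()>3: E.append((yb,np.percentile(x[s],1),np.percentile(z[s],50)))
    E=np.array(E);E_=E[2:-2];print(n,"edge",np.polyfit(E_[:,0],E_[:,1],1),np.round(E[:,:2],3).tolist())
    t=(x>.5)&(x<.69)&(y>-.33)&(y<-.23)
    f=t&(hsv[...,0]>5)&(hsv[...,0]<22)&(hsv[...,1]>140)
    k,l=cv2.connectedComponents(f.astype(np.uint8))
    for i in range(1,k):
        if (l==i).sum()>60:
            X=P[l==i];print(n,"fruit",(l==i).sum(),rect(X),np.median(X[:,2]))
    m=(t&(z>.0345)&(x<.67)&(x>.535)); m=cv2.morphologyEx(m.astype(np.uint8),cv2.MORPH_OPEN,np.ones((2,2)))>0
    print(n,"tray",m.sum(),rect(P[m]))
    t=(x>.5)&(x<.71)&(y>-.36)&(y<-.06)&(z>.02)
    print(n,"rack",rect(P[t]))
    X=P[(x>.5)&(x<.56)&(y>-.33)&(y<-.1)&(z>.043)]; print("rail",np.polyfit(X[:,1],X[:,0],1),X.mean(0))
E
```

```text
top hood 0.044 1559 0.04960794334532237 (array([635.2, 191.8]), array([117.5, 122.1]), 5.47)
top hood 0.078 773 0.08205908200662038 (array([677.9, 195.2]), array([49.4, 99.3]), 4.52)
top hood 0.012 0  
top edge [-0.10033502  0.59665959] [[0.126, 0.585], [0.132, 0.584], [0.138, 0.583], [0.144, 0.583], [0.15, 0.582], [0.156, 0.58], [0.162, 0.58], [0.168, 0.581], [0.174, 0.578], [0.18, 0.578], [0.186, 0.578], [0.192, 0.578], [0.198, 0.578], [0.204, 0.576], [0.21, 0.576], [0.216, 0.574], [0.222, 0.575], [0.228, 0.573], [0.234, 0.572], [0.24, 0.574], [0.246, 0.573], [0.252, 0.61]]
top fruit 222 (array([ 620.3, -272.6]), array([40.3, 40.7]), 65.97) 0.050981442330607585
top fruit 239 (array([ 573.2, -268.3]), array([42.9, 38.5]), 88.87) 0.051211251412713765
top tray 795 (array([ 485.5, -181.4]), array([101.1, 393.3]), 49.55)
top rack (array([ 604.3, -213.6]), array([244.8, 164.1]), 86.24)
rail [0.00471147 0.53361529] [ 0.53256926 -0.22201799  0.04979765]
side hood 0.044 1613 0.049150382247792335 (array([641.3, 195.8]), array([128.2, 125.6]), 5.41)
side hood 0.078 741 0.08154715934839118 (ar
[... 204 characters left out ...]
.584], [0.144, 0.582], [0.15, 0.583], [0.156, 0.581], [0.162, 0.581], [0.168, 0.58], [0.174, 0.58], [0.18, 0.581], [0.186, 0.579], [0.192, 0.579], [0.198, 0.578], [0.204, 0.579], [0.21, 0.577], [0.216, 0.575], [0.222, 0.575], [0.228, 0.574], [0.234, 0.575], [0.24, 0.573], [0.246, 0.575], [0.252, 0.578], [0.258, 0.624]]
side fruit 98 (array([ 618.4, -266.6]), array([39.5, 38.7]), 34.96) 0.04947147862496365
side fruit 115 (array([ 570.2, -264.4]), array([38. , 42.5]), 2.11) 0.04921868655166617
side tray 317 (array([579.7, 280.3]), array([ 106.1, 1159.2]), 1.35)
side rack (array([ 603.5, -210. ]), array([250.8, 163.1]), 85.98)
rail [-0.01416384  0.53037095] [ 0.53344862 -0.21729079  0.04881999]
```

```bash
cat > mv.py <<'E'
from h import *
def mv(tgt,yaw,obs=None,pos=None,rot=None):
    o=ctrl.get_obs();p=np.array(o["ee_pos"]) if pos is None else np.array(pos)
    e=np.array(o["eef_rot"]) if rot is None else np.array(rot)
    Rm=R.from_euler('xyz',e).as_matrix()
    s=Rm.T@(np.array(tgt)-p)/.2
    t=-((yaw-e[2]+np.pi)%(2*np.pi)-np.pi)/(2*np.pi)
    return np.round(s,4),round(t,4)
E
python3 - <<'E'
from fit import *
from mv import mv
for n in("top","side"):
    d=np.load(n+"0.npy");P=cloud(n,d);x,y,z=P[...,0],P[...,1],P[...,2];ok=d>0
    m=ok&(z>.036)&(z<.06)&(x<.67)&(x>.535)&(y>-.33)&(y<-.222);print(n,"tray",m.sum(),rect(P[m]))
    Q=P[m][:,:2];print(np.round(np.percentile(Q,[1,99],axis=0),4).tolist())
    c=ok&(x>.1)&(x<.75)&(y>-.7)&(y<-.25)&(z>.07)&(z<.4)
    print(n,"tall",[ (round(a,2),round(b,2),round(h,2)) for a,b,h in P[c][::150]])
print(mv((.5955,-.268,.15),-.07),mv((.5955,-.268,.05),-.07))
E
```

```text
top tray 784 (array([ 595.7, -270.3]), array([ 65.9, 108.1]), 88.98)
[[0.5421, -0.302], [0.6488, -0.2382]]
top tall [(np.float64(0.23), np.float64(-0.45), np.float64(0.21))]
side tray 326 (array([ 595.4, -268.9]), array([105.8,  74.5]), 1.6)
[[0.5426, -0.3011], [0.6467, -0.2335]]
side tall [(np.float64(0.29), np.float64(-0.56), np.float64(0.34)), (np.float64(0.23), np.float64(-0.45), np.float64(0.37)), (np.float64(0.27), np.float64(-0.5), np.float64(0.35)), (np.float64(0.29), np.float64(-0.53), np.float64(0.32)), (np.float64(0.24), np.float64(-0.45), np.float64(0.34)), (np.float64(0.2), np.float64(-0.42), np.float64(0.34)), (np.float64(0.2), np.float64(-0.41), np.float64(0.33)), (np.float64(0.26), np.float64(-0.54), np.float64(0.28)), (np.float64(0.58), np.float64(-0.69), np.float64(0.21)), (np.float64(0.57), np.float64(-0.69), np.float64(0.2)), (np.float64(0.27), np.float64(-0.53), np.float64(0.25)), (np.float64(0.27), np.float64(-0.54), np.float64(0.23)), (np.float64(0.22), np.float64(-0.44), np.float64(0.26)), (np.float64(0.22), np.float64(-0.43), np.float64(0.25)), (np.float64(0.54), np.float64(-0.7), np.float64(0.12)), (np.float64(0.57), np.float64(-0.67), np.float64(0.11)), (np.float64(0.62), np.float64(-0.7), np.float64(0.08))]
(array([ 2.0938, -0.2443,  0.2772]), np.float64(0.0831)) (array([ 2.0938, -0.2443,  0.7772]), np.float64(0.0831))
```

Request:
carry_out(motion=[[[0.25,-0.03,0],0.02],[[0.5,-0.06,0],0.04],[[0.75,-0.09,0.05],0.06],[[1,-0.12,0.1],0.08],[[1,-0.12,0.1],0.08],[[1,-0.12,0.1],0.08]], hand=-0.74)

```text
time_s: 1.7
ee_pos: [0.4102, -0.3852, 0.1851]
eef_rot: [-3.141, 0.001, -0.047]
force: [-0.4, -0.3, 1.4]
grip_width: 0.0818
grip_force: 0.0
```

```bash
python3 - <<'E'
from mv import *
o=ctrl.get_obs();print(o["time_s"],o["ee_pos"],o["eef_rot"],o["grip_width"],mv((.5955,-.268,.1),-.04),mv((.5955,-.268,.034),-.04))
E
```

```text
1.7 [ 0.4101864  -0.38519997  0.18513959] [-3.14123139e+00  5.56118983e-04 -4.74126777e-02] 0.08175048671150743 (array([ 0.898 , -0.6291,  0.4254]), np.float64(-0.0012)) (array([ 0.8982, -0.629 ,  0.7554]), np.float64(-0.0012))
```

Request:
carry_out(motion=[[[0.22,-0.16,0.05],0],[[0.45,-0.32,0.15],0],[[0.68,-0.48,0.25],0],[[0.898,-0.63,0.4],0],[[0.898,-0.63,0.5],0],[[0.898,-0.63,0.5],0],[[0.898,-0.63,0.5],0]])

```text
time_s: 2.4
ee_pos: [0.5946, -0.2702, 0.0852]
eef_rot: [-3.141, 0.001, -0.05]
force: [0.4, -0.9, -0.2]
grip_width: 0.0823
grip_force: 0.0
```

```bash
python3 - <<'E'
from mv import *
o=ctrl.get_obs();print(o["ee_pos"],mv((.5955,-.2685,.034),-.04))
p,_=camera("side");q,_=camera("top")
a=cv2.resize(p[80:200,160:290],None,fx=3,fy=3);b=cv2.resize(q[120:240,300:430],None,fx=3,fy=3)
cv2.imwrite("pics/a1.png",np.hstack([a,b]))
E
```

```text
[ 0.59461988 -0.27024218  0.08520453] (array([ 0.0042, -0.0089,  0.256 ]), np.float64(-0.0016))
```

View pics/a1.png

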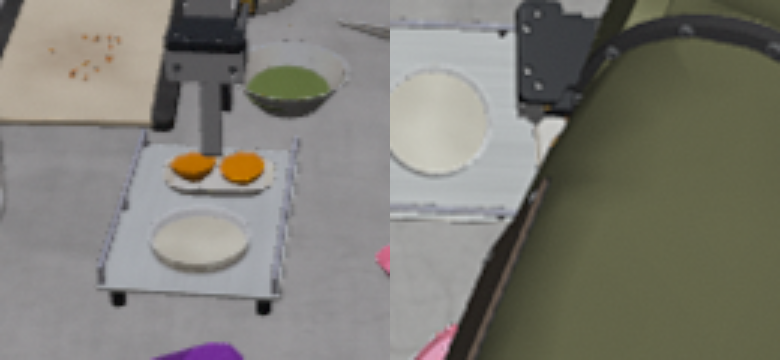

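The left finger sits between the two fruits and clear of the dish. The side crop puts the fingertip at (210,150) over the tray middle at (218,172). I'll descend and grip.

Request:
carry_out(motion=[[[0.004,-0.009,0.08],0],[[0.004,-0.009,0.16],0],[[0.004,-0.009,0.22],0],[[0.004,-0.009,0.255],0],[[0.004,-0.009,0.255],0],[[0.004,-0.009,0.255],0]])

```text
time_s: 3.1
ee_pos: [0.5964, -0.2675, 0.0346]
eef_rot: [3.141, -0.0, -0.051]
force: [-0.4, 0.2, 1.3]
grip_width: 0.0818
grip_force: 0.0
```

Request:
carry_out(motion=[[[0,0,0],0],[[0,0,0],0],[[0,0,0],0],[[0,0,0],0],[[0,0,0],0],[[0,0,0],0],[[0,0,0],0],[[0,0,0],0]], hand=0.4, force=12)

```text
time_s: 3.9
ee_pos: [0.5965, -0.2676, 0.0349]
eef_rot: [3.141, -0.001, -0.051]
force: [-1.0, -0.5, 5.1]
grip_width: 0.064
grip_force: 12.0
```

Request:
carry_out(motion=[[[0,0,-0.03],0],[[0,0,-0.07],0],[[0,0,-0.13],0],[[0,0,-0.19],0],[[0,0,-0.25],0],[[0,0,-0.25],0],[[0,0,-0.25],0],[[0,0,-0.25],0]])

```text
time_s: 4.7
ee_pos: [0.5959, -0.2673, 0.0838]
eef_rot: [-3.141, 0.001, -0.051]
force: [-0.2, -0.8, -0.1]
grip_width: 0.0639
grip_force: 12.0
```

```bash
python3 - <<'E'
from mv import *
o=ctrl.get_obs();print(o["ee_pos"],o["force"],o["grip_width"],mv((.44,-.2685,.085),-.05),mv((.48,.1804,.085),.095))
p,_=camera("side")
cv2.imwrite("pics/a2.png",cv2.resize(p[50:200,150:300],None,fx=4,fy=4))
E
```

```text
[ 0.59594283 -0.26730301  0.08382936] [-0.18144269 -0.82400977 -0.12645832] 0.06394502640307252 (array([-0.7784,  0.0456, -0.0052]), np.float64(-0.0001)) (array([-0.6928, -2.2061, -0.0043]), np.float64(-0.0232))
```

View pics/a2.png

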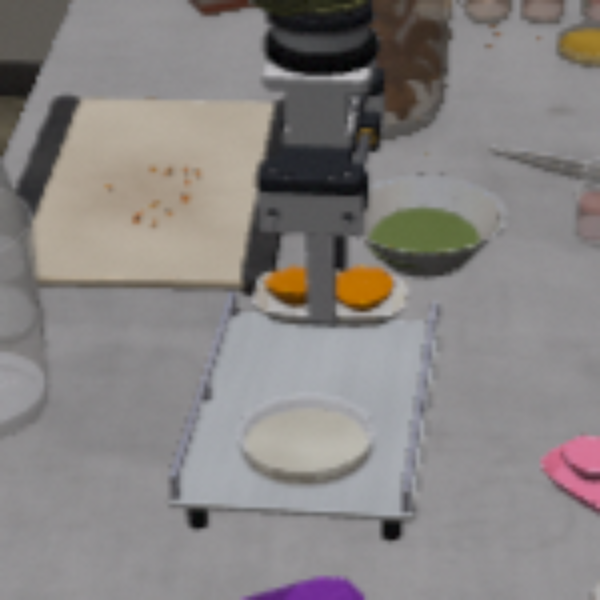

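The tray is lifted and level, at (330,290) in the crop and gripped slightly behind its middle, and the dish is undisturbed. Next it goes forward over the front rail, then across to the left.

Request:
carry_out(motion=[[[-0.08,0,-0.02],0],[[-0.2,0.01,-0.02],0],[[-0.34,0.02,-0.02],0],[[-0.48,0.03,-0.02],0],[[-0.62,0.04,-0.02],0],[[-0.72,0.045,-0.02],0],[[-0.78,0.045,-0.02],0],[[-0.78,0.045,-0.02],0],[[-0.78,0.045,-0.02],0]])

```text
time_s: 5.65
ee_pos: [0.4406, -0.2686, 0.0885]
eef_rot: [3.141, -0.0, -0.051]
force: [-0.5, 0.3, -0.3]
grip_width: 0.0635
grip_force: 12.0
```

Request:
carry_out(motion=[[[0,-0.06,0],0],[[0,-0.18,0],0],[[0,-0.32,0],0],[[0,-0.46,0],0],[[0.0,-0.6,0],0],[[0,-0.74,0],0],[[0,-0.88,0],0],[[0,-1,0],0],[[0,-1,0],0]])

```text
time_s: 6.55
ee_pos: [0.4504, -0.0659, 0.0884]
eef_rot: [-3.141, 0.0, -0.048]
force: [0.2, 0.8, -0.3]
grip_width: 0.0639
grip_force: 12.0
```

Request:
carry_out(motion=[[[0,-0.1,0],0],[[0,-0.24,0],0],[[0,-0.38,0],0],[[0,-0.52,0],0],[[0.0,-0.66,0],-0.005],[[0,-0.8,0],-0.01],[[0,-0.92,0],-0.015],[[0,-1,0],-0.02],[[0,-1,0],-0.023],[[0,-1,0],-0.023]])

```text
time_s: 7.55
ee_pos: [0.4603, 0.1308, 0.0883]
eef_rot: [3.141, 0.0, 0.095]
force: [-0.4, -0.1, -1.0]
grip_width: 0.064
grip_force: 12.0
```

```bash
python3 - <<'E'
from mv import *
o=ctrl.get_obs();print(o["time_s"],o["ee_pos"],o["eef_rot"],o["force"],o["grip_width"])
print(mv((.475,.178,.08),.095),mv((.475,.178,.0055),.095))
E
```

```text
7.55 [0.46029226 0.13081946 0.08826181] [3.14139405e+00 3.47088772e-04 9.46647527e-02] [-0.38059031 -0.07473258 -0.97245578] 0.06398061177934689
(array([ 0.0955, -0.2279,  0.0412]), np.float64(-0.0001)) (array([ 0.0957, -0.228 ,  0.4137]), np.float64(-0.0001))
```

Request:
carry_out(motion=[[[0.03,-0.08,0],0],[[0.07,-0.17,0.04],0],[[0.096,-0.228,0.12],0],[[0.096,-0.228,0.22],0],[[0.096,-0.228,0.31],0],[[0.096,-0.228,0.37],0],[[0.096,-0.228,0.395],0],[[0.096,-0.228,0.405],0],[[0.096,-0.228,0.41],0],[[0.096,-0.228,0.415],0],[[0.096,-0.228,0.415],0],[[0.096,-0.228,0.415],0]])

```text
time_s: 8.75
ee_pos: [0.4753, 0.1782, 0.0058]
eef_rot: [-3.141, -0.001, 0.094]
force: [-0.1, -0.0, -0.2]
grip_width: 0.0641
grip_force: 12.0
```

```bash
python3 - <<'E'
from mv import *
o=ctrl.get_obs();print(o["ee_pos"],o["eef_rot"],o["force"],o["grip_width"])
p,_=camera("side")
cv2.imwrite("pics/a3.png",cv2.resize(p[160:330,140:330],None,fx=3.5,fy=3.5))
E
```

```text
[0.47533816 0.17823882 0.00579005] [-3.14148512e+00 -5.88927954e-04  9.36437555e-02] [-0.07918549 -0.00406752 -0.21163646] 0.06413903875905871
```

View pics/a3.png

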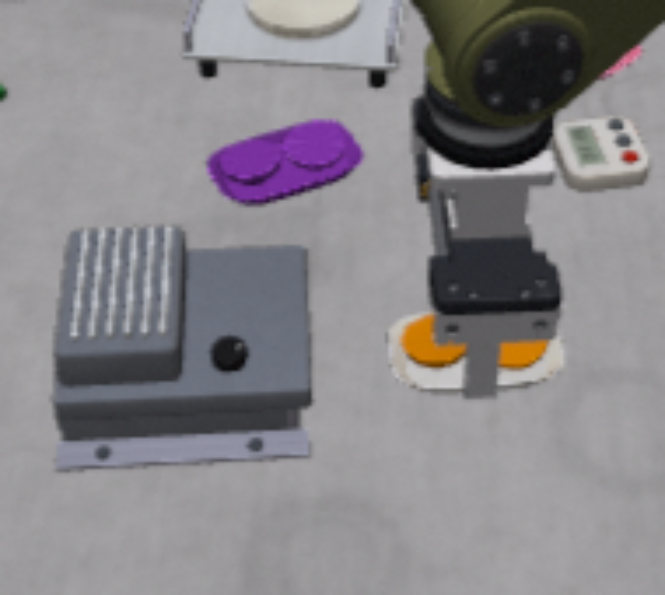

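The tray is in front of the hood mouth at crop (476,350), aligned with it and roughly 1 mm above the table. I'll lower the last bit, release and retreat.

Request:
carry_out(motion=[[[0,0,0.002],0],[[0,0,0.005],0],[[0,0,0.006],0],[[0,0,0.006],0]])

```text
time_s: 9.2
ee_pos: [0.4753, 0.1782, 0.0048]
eef_rot: [-3.142, -0.0, 0.094]
force: [-3.8, -0.6, 8.0]
grip_width: 0.0642
grip_force: 12.0
```

Request:
carry_out(motion=[[[0,0,0],0],[[0,0,0],0],[[0,0,0],0],[[0,0,0],0],[[0,0,0],0],[[0,0,0],0]], hand=-0.74)

```text
time_s: 9.8
ee_pos: [0.4752, 0.1782, 0.0042]
eef_rot: [3.142, -0.0, 0.094]
force: [0.4, -0.2, -0.1]
grip_width: 0.0813
grip_force: 0.0
```

Request:
carry_out(motion=[[[0,0,-0.05],0],[[0,0,-0.15],0],[[0,0,-0.3],0],[[0,0,-0.5],0],[[-0.2,0,-0.6],0],[[-0.4,0,-0.6],0],[[-0.6,0,-0.6],0],[[-0.65,0,-0.6],0],[[-0.65,0,-0.6],0]])

```text
time_s: 10.7
ee_pos: [0.3454, 0.1662, 0.1252]
eef_rot: [-3.141, -0.002, 0.094]
force: [0.5, -0.6, 0.3]
grip_width: 0.0815
grip_force: 0.0
```

```bash
python3 - <<'E'
from fit import *
from mv import mv
o=ctrl.get_obs();print(o["time_s"],o["ee_pos"],o["eef_rot"],o["force"],o["grip_width"])
for n in("top","side"):
    p,d=camera(n);P=cloud(n,d);x,y,z=P[...,0],P[...,1],P[...,2];hsv=cv2.cvtColor(p,cv2.COLOR_BGR2HSV)
    reg=(d>0)&(x>.38)&(x<.56)&(y>.11)&(y<.25)
    m=reg&(z>.006)&(z<.03);print(n,"tray",m.sum(),rect(P[m]))
    f=reg&(hsv[...,0]>5)&(hsv[...,0]<22)&(hsv[...,1]>140)&(z<.05)
    k,l=cv2.connectedComponents(f.astype(np.uint8))
    for i in range(1,k):
        if (l==i).sum()>40: print("fruit",(l==i).sum(),rect(P[l==i]))
E
```

```text
10.7 [0.34541722 0.16615496 0.12518195] [-3.14117234e+00 -1.68219647e-03  9.43138659e-02] [ 0.47195968 -0.64131488  0.27095247] 0.08152961814277986
top tray 769 (array([473.8, 177.5]), array([109. ,  65.3]), 5.84)
fruit 225 (array([500.6, 178.3]), array([38.1, 39.4]), 0.67)
fruit 229 (array([451.6, 175.9]), array([40.1, 40.4]), 45.18)
side tray 731 (array([474.1, 179.8]), array([108.7,  68.6]), 8.06)
fruit 256 (array([451. , 179.8]), array([43.4, 39.3]), 89.09)
fruit 225 (array([499.3, 182.8]), array([44.2, 39.5]), 89.11)
```

Tray placed at (0.474, 0.178), yaw ≈0.1, which lies on the channel axis. I'll narrow the fingers and descend behind its near end.

Request:
carry_out(motion=[[[0.1,0,0.1],0],[[0.15,0,0.25],0],[[0.15,0,0.4],0],[[0.15,0,0.5],0],[[0.15,0,0.58],0],[[0.15,0,0.6],0],[[0.15,0,0.6],0],[[0.15,0,0.6],0],[[0.15,0,0.6],0]], hand=0.79)

```text
time_s: 11.7
ee_pos: [0.3762, 0.169, 0.005]
eef_rot: [-3.141, -0.001, 0.094]
force: [0.5, -0.3, -0.2]
grip_width: 0.0135
grip_force: 0.0
```

```bash
python3 - <<'E'
from mv import *
o=ctrl.get_obs();print(o["time_s"],o["ee_pos"],o["eef_rot"],o["force"],o["grip_width"])
h=lambda X:(.5785+X*.9955,.188+X*.0948,.005)
for X in(-.17,-.1,-.05,-.02): print(X,mv(h(X),.095))
E
```

```text
11.7 [0.37624676 0.16902583 0.00498266] [-3.14126119e+00 -1.38239934e-03  9.36352556e-02] [ 0.54170001 -0.279066   -0.23175458] 0.013524328731709081
-0.17 (array([1.657e-01, 1.200e-03, 1.000e-04]), np.float64(-0.0002))
-0.1 (array([0.5157, 0.0008, 0.0006]), np.float64(-0.0002))
-0.05 (array([7.657e-01, 4.000e-04, 1.000e-03]), np.float64(-0.0002))
-0.02 (array([9.157e-01, 2.000e-04, 1.200e-03]), np.float64(-0.0002))
```

Request:
carry_out(motion=[[[0.05,0,0],0],[[0.1,0,0],0],[[0.12,0,0],0],[[0.13,0,0],0],[[0.14,0,0],0],[[0.15,0,0],0],[[0.16,0,0],0],[[0.17,0,0],0],[[0.18,0,0],0],[[0.19,0,0],0],[[0.2,0,0],0],[[0.21,0,0],0]])

```text
time_s: 12.9
ee_pos: [0.4176, 0.1728, 0.0042]
eef_rot: [3.142, 0.0, 0.094]
force: [-1.0, -0.8, -0.7]
grip_width: 0.0096
grip_force: 0.2
```

Request:
carry_out(motion=[[[0.01,0,0],0],[[0.025,0,0],0],[[0.04,0,0],0],[[0.055,0,0],0],[[0.07,0,0],0],[[0.085,0,0],0],[[0.1,0,0],0],[[0.115,0,0],0],[[0.13,0,0],0],[[0.145,0,0],0],[[0.16,0,0],0],[[0.175,0,0],0]])

```text
time_s: 14.1
ee_pos: [0.4525, 0.176, 0.0042]
eef_rot: [3.142, 0.0, 0.094]
force: [-0.8, -1.1, -0.3]
grip_width: 0.0096
grip_force: 0.2
```

Request:
carry_out(motion=[[[0.015,0,0],0],[[0.03,0,0],0],[[0.045,0,0],0],[[0.06,0,0],0],[[0.075,0,0],0],[[0.09,0,0],0],[[0.105,0,0],0],[[0.12,0,0],0],[[0.135,0,0],0],[[0.15,0,0],0],[[0.16,0,0],0],[[0.17,0,0],0]])

```text
time_s: 15.3
ee_pos: [0.4855, 0.179, 0.004]
eef_rot: [3.141, 0.002, 0.094]
force: [-9.7, -2.7, 6.1]
grip_width: 0.0101
grip_force: 4.6
```

```bash
python3 - <<'E'
from fit import *
from mv import mv
o=ctrl.get_obs();print(o["time_s"],o["ee_pos"],o["eef_rot"],o["force"],o["grip_width"])
p,d=camera("side");P=cloud("side",d);x,y,z=P[...,0],P[...,1],P[...,2]
cv2.imwrite("pics/a4.png",cv2.resize(p[190:310,140:310],None,fx=4,fy=4))
h=lambda X:(.5785+X*.9955,.188+X*.0948,.005)
for X in(-.05,-.02): print(X,mv(h(X),.095))
E
```

```text
15.3 [0.48545027 0.17898384 0.00400383] [3.14112999e+00 2.18652057e-03 9.37259360e-02] [-9.6811792  -2.70961867  6.12801068] 0.010063051983150792
-0.05 (array([ 0.2171, -0.0013, -0.0055]), np.float64(-0.0002))
-0.02 (array([ 0.3671, -0.0015, -0.0058]), np.float64(-0.0002))
```

View pics/a4.png

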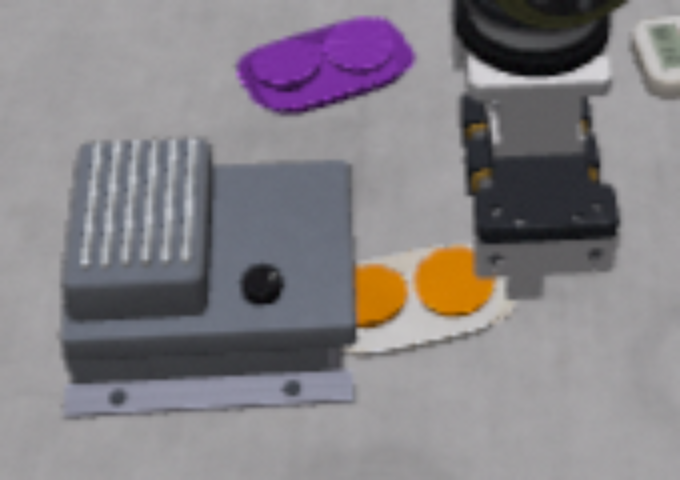

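The push reached 9.7 N early. The tray has skewed, with its far end toward +y, and is jammed on the mouth wall (crop 350,350). I'll back off and measure.

Request:
carry_out(motion=[[[-0.05,0,0],0],[[-0.15,0,0],0],[[-0.25,0,-0.05],0],[[-0.3,0,-0.2],0],[[-0.4,0,-0.4],0],[[-0.6,0,-0.5],0],[[-0.7,0,-0.5],0],[[-0.7,0,-0.5],0]])

```text
time_s: 16.15
ee_pos: [0.3451, 0.1661, 0.1048]
eef_rot: [-3.141, -0.002, 0.095]
force: [1.6, 0.4, -0.5]
grip_width: 0.0098
grip_force: 0.0
```

```bash
python3 - <<'E'
from fit import *
o=ctrl.get_obs();print(o["time_s"],o["ee_pos"],o["force"])
for n in("top","side"):
    p,d=camera(n);P=cloud(n,d);x,y,z=P[...,0],P[...,1],P[...,2];hsv=cv2.cvtColor(p,cv2.COLOR_BGR2HSV)
    reg=(d>0)&(x>.42)&(x<.6)&(y>.11)&(y<.26)
    m=reg&(z>.006)&(z<.03);print(n,"tray",m.sum(),rect(P[m]))
    f=reg&(hsv[...,0]>5)&(hsv[...,0]<22)&(hsv[...,1]>140)&(z<.05)
    k,l=cv2.connectedComponents(f.astype(np.uint8))
    for i in range(1,k):
        if (l==i).sum()>40: print("fruit",(l==i).sum(),rect(P[l==i]))
    X=P[m]; 
    for xb in np.arange(.49,.57,.01):
        s=X[abs(X[:,0]-xb)<.005]; 
        if len(s)>5: print(round(xb,3),np.round(np.percentile(s[:,1],[1,99]),4), end=' ')
    cv2.imwrite(f"pics/b_{n}.png",cv2.resize(p[120:240,110:270] if n=="top" else p[190:310,140:310],None,fx=4,fy=4))
E
```

```text
16.15 [0.34508019 0.16608263 0.10477155] [ 1.59408397  0.43986708 -0.48272644]
top tray 622 (array([539.9, 182.4]), array([ 96.7, 129.6]), 9.02)
fruit 181 (array([565.6, 196.6]), array([29.2, 41.4]), 0.95)
fruit 216 (array([523. , 186.1]), array([38.2, 40.2]), 0.44)
0.49 [0.1727 0.2049] 0.5 [0.159  0.2119] 0.51 [0.1534 0.2154] 0.52 [0.1533 0.2193] 0.53 [0.1554 0.2217] 0.54 [0.1574 0.2254] 0.55 [0.1614 0.2289] 0.56 [0.1641 0.2303] side tray 665 (array([551.7, 197.8]), array([124.6,  72.1]), 24.41)
fruit 261 (array([522.1, 191.2]), array([41.4, 41.7]), 0.5)
fruit 168 (array([561.6, 201.3]), array([26.1, 45.8]), 3.74)
0.49 [0.177  0.2069] 0.5 [0.1593 0.2124] 0.51 [0.155  0.2176] 0.52 [0.1544 0.2216] 0.53 [0.1584 0.2243] 0.54 [0.1576 0.2275] 0.55 [0.1603 0.2314] 0.56 [0.1665 0.2332]
```

View pics/b_top.png

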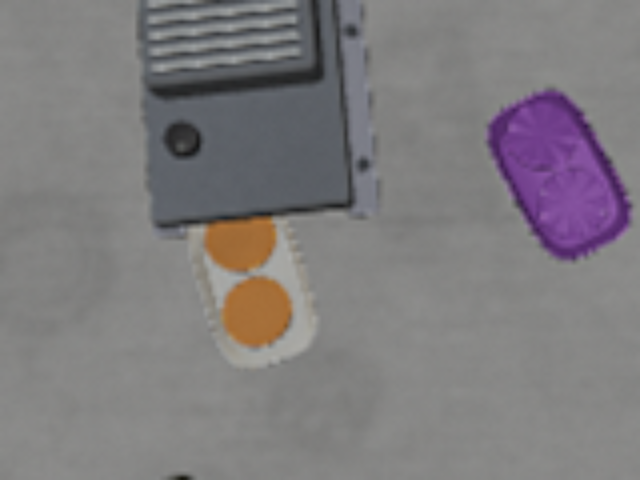

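Top crop: the tray's near end is at (268,365), its centre is offset to +y, and its yaw is ≈0.25 against 0.095 for the channel. The narrow fork let it pivot. I'll regrip, pull back, straighten, release, and push with a wider fork.

```bash
python3 - <<'E'
from mv import *
print(mv((.539,.1925,.105),.255),mv((.539,.1925,.005),.255))
E
```

```text
(array([ 0.9678, -0.0405, -0.0015]), np.float64(-0.0256)) (array([ 0.9671, -0.0404,  0.4985]), np.float64(-0.0256))
```

Request:
carry_out(motion=[[[0.2,-0.01,0],-0.005],[[0.4,-0.02,0],-0.01],[[0.6,-0.03,0],-0.02],[[0.8,-0.04,0],-0.0256],[[0.967,-0.0405,0],-0.0256],[[0.967,-0.0405,0.1],-0.0256],[[0.967,-0.0405,0.2],-0.0256],[[0.967,-0.0405,0.32],-0.0256],[[0.967,-0.0405,0.42],-0.0256],[[0.967,-0.0405,0.48],-0.0256],[[0.967,-0.0405,0.496],-0.0256],[[0.967,-0.0405,0.496],-0.0256]], hand=-0.78)

```text
time_s: 17.45
ee_pos: [0.5388, 0.1922, 0.0048]
eef_rot: [3.142, 0.0, 0.254]
force: [-0.1, 0.2, 0.4]
grip_width: 0.0834
grip_force: 0.0
```

Request:
carry_out(motion=[[[0,0,0],0],[[0,0,0],0],[[0,0,0],0],[[0,0,0],0],[[0,0,0],0],[[0,0,0],0],[[0,0,0],0],[[0,0,0],0]], hand=0.4, force=12)

```text
time_s: 18.25
ee_pos: [0.5389, 0.1923, 0.0057]
eef_rot: [3.142, -0.001, 0.255]
force: [-0.6, -1.6, 6.4]
grip_width: 0.0643
grip_force: 11.9
```

```bash
python3 - <<'E'
from mv import *
h=lambda X:(.5785+X*.9955,.188+X*.0948,.005)
o=ctrl.get_obs();print(o["time_s"],o["ee_pos"],o["eef_rot"],o["force"],o["grip_width"],mv(h(-.065),.095))
E
```

```text
18.25 [0.5389036  0.19234303 0.00568974] [ 3.14157682e+00 -1.06156204e-03  2.54500939e-01] [-0.57894717 -1.56914436  6.41853822] 0.06432766012773448 (array([-0.1347,  0.0192,  0.0033]), np.float64(0.0254))
```

Request:
carry_out(motion=[[[0,0,-0.01],0],[[-0.04,0.005,-0.015],0.005],[[-0.08,0.01,-0.015],0.012],[[-0.12,0.018,-0.015],0.02],[[-0.135,0.019,-0.015],0.0254],[[-0.135,0.019,-0.01],0.0254],[[-0.135,0.019,-0.003],0.0254],[[-0.135,0.019,0.001],0.0254],[[-0.135,0.019,0.001],0.0254]])

```text
time_s: 19.15
ee_pos: [0.5134, 0.1818, 0.0054]
eef_rot: [3.141, -0.0, 0.096]
force: [-4.1, -1.7, 9.2]
grip_width: 0.0641
grip_force: 12.0
```

Request:
carry_out(motion=[[[0,0,0],0],[[0,0,0],0],[[0,0,0],0],[[0,0,0],0],[[0,0,0],0]], hand=-0.74)

```text
time_s: 19.65
ee_pos: [0.5133, 0.1818, 0.0048]
eef_rot: [3.142, 0.0, 0.095]
force: [-0.6, -0.1, -0.4]
grip_width: 0.0815
grip_force: 0.0
```

Request:
carry_out(motion=[[[0,0,-0.05],0],[[0,0,-0.15],0],[[0,0,-0.3],0],[[-0.1,0,-0.4],0],[[-0.3,0,-0.4],0],[[-0.5,0,-0.4],0],[[-0.7,0,-0.4],0],[[-0.8,0,-0.4],0],[[-0.8,0,-0.4],0]], hand=0.4, force=30)

```text
time_s: 20.55
ee_pos: [0.3526, 0.1666, 0.0856]
eef_rot: [-3.141, -0.001, 0.096]
force: [-0.2, 0.1, 0.0]
grip_width: 0.0285
grip_force: 0.0
```

```bash
cat > look.py <<'E'
from fit import *
from mv import mv
o=ctrl.get_obs();print(o["time_s"],o["ee_pos"],o["eef_rot"],o["force"],o["grip_width"])
hd=lambda p:(lambda a:np.round([a[0]*.9955+a[1]*.0948,-a[0]*.0948+a[1]*.9955],4))(np.array(p)-[.5785,.188])
for n in("top","side"):
    p,d=camera(n);P=cloud(n,d);x,y,z=P[...,0],P[...,1],P[...,2];hsv=cv2.cvtColor(p,cv2.COLOR_BGR2HSV)
    reg=(d>0)&(x>.38)&(x<.6)&(y>.11)&(y<.26)
    m=reg&(z>.006)&(z<.03)&(x<.575);r=rect(P[m]);print(n,"tray",m.sum(),r,hd(r[0]/1000))
    f=reg&(hsv[...,0]>5)&(hsv[...,0]<22)&(hsv[...,1]>140)&(z<.05)
    k,l=cv2.connectedComponents(f.astype(np.uint8))
    for i in range(1,k):
        if (l==i).sum()>40: r=rect(P[l==i]);print("fruit",(l==i).sum(),r,hd(r[0]/1000))
    cv2.imwrite(f"pics/c{o['time_s']:.0f}_{n}.png",cv2.resize(p[120:240,110:270] if n=="top" else p[190:310,140:310],None,fx=4,fy=4))
h=lambda X:(.5785+X*.9955,.188+X*.0948,.005)
for X in(-.15,-.05,-.02): print(X,mv(h(X),.095))
E
python3 look.py
```

```text
20.55 [0.35260639 0.16658428 0.08560018] [-3.14135501e+00 -6.33312998e-04  9.57389364e-02] [-0.2034377   0.0983053   0.01740131] 0.028455552305860544
top tray 745 (array([518.4, 182.4]), array([108.2,  66.3]), 9.3) [-0.0604  0.0001]
fruit 222 (array([544.8, 182.6]), array([40.4, 40.7]), 78.87) [-0.0341 -0.0022]
fruit 221 (array([497.2, 179.7]), array([41.5, 39.3]), 46.56) [-0.0817 -0.0006]
side tray 735 (array([519.1, 184.1]), array([108.5,  69.3]), 9.55) [-0.0595  0.0017]
fruit 260 (array([496.3, 183.9]), array([41.2, 43.2]), 34.59) [-0.0822  0.0037]
fruit 225 (array([543.5, 188. ]), array([41.5, 41.5]), 83.59) [-0.0348  0.0033]
-0.15 (array([0.3719, 0.0013, 0.4043]), np.float64(0.0))
-0.05 (array([0.8719, 0.0015, 0.4052]), np.float64(0.0))
-0.02 (array([1.0219, 0.0015, 0.4055]), np.float64(0.0))
```

Request:
carry_out(motion=[[[0.1,0,0.1],0],[[0.2,0,0.2],0],[[0.25,0.001,0.3],0],[[0.3,0.001,0.38],0],[[0.35,0.001,0.4],0],[[0.39,0.001,0.403],0],[[0.41,0.001,0.403],0],[[0.43,0.001,0.403],0],[[0.44,0.001,0.403],0],[[0.45,0.001,0.403],0],[[0.46,0.001,0.403],0],[[0.47,0.001,0.403],0]])

```text
time_s: 21.85
ee_pos: [0.4478, 0.1754, 0.0044]
eef_rot: [-3.142, -0.0, 0.095]
force: [-0.3, -0.4, -0.5]
grip_width: 0.0284
grip_force: 0.0
```

Request:
carry_out(motion=[[[0.01,0,0],0],[[0.02,0,0],0],[[0.03,0,0],0],[[0.04,0,0],0],[[0.05,0,0],0],[[0.06,0,0],0],[[0.07,0,0],0],[[0.08,0,0],0],[[0.09,0,0],0],[[0.1,0,0],0],[[0.11,0,0],0],[[0.12,0,0],0]])

```text
time_s: 23.05
ee_pos: [0.4717, 0.1776, 0.0042]
eef_rot: [-3.142, 0.0, 0.095]
force: [-0.7, 0.0, -0.4]
grip_width: 0.0282
grip_force: 0.2
```

```bash
python3 look.py
```

```text
23.05 [0.47170657 0.17761809 0.00422763] [-3.14156452e+00  5.66574017e-05  9.48271013e-02] [-0.68109768  0.00296779 -0.41753364] 0.028232649794752963
top tray 102 (array([527.9, 160.7]), array([102.5,  19.4]), 17.59) [-0.053  -0.0224]
fruit 43 (array([564.7, 175.7]), array([31., 10.]), 23.0) [-0.0149 -0.0109]
side tray 668 (array([523.2, 187. ]), array([112.2,  68.4]), 11.14) [-0.0551  0.0042]
fruit 234 (array([510.7, 187.7]), array([36.6, 43.4]), 30.97) [-0.0675  0.0061]
fruit 230 (array([555.5, 194.6]), array([39.1, 43.8]), 3.82) [-0.0223  0.0088]
-0.15 (array([-0.2141, -0.001 , -0.0036]), np.float64(-0.0))
-0.05 (array([ 0.2859, -0.001 , -0.0035]), np.float64(-0.0))
-0.02 (array([ 0.4359, -0.001 , -0.0034]), np.float64(-0.0))
```

View pics/c23_side.png

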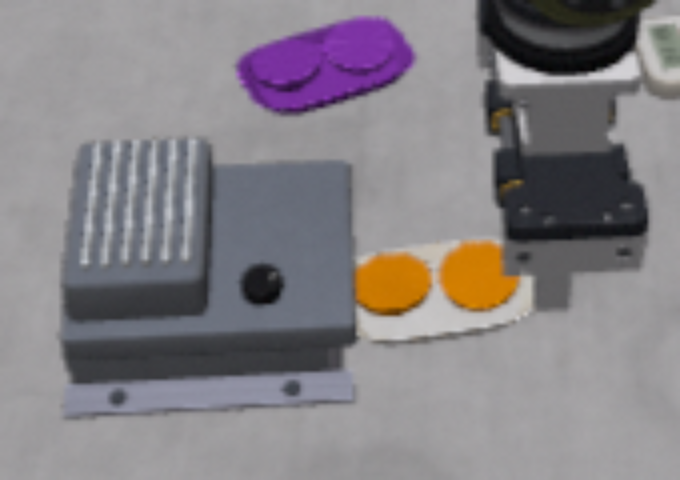

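The tray's far end is at the mouth (crop 358,300) and it is turning slightly CCW again. I'll steer by turning the fork clockwise so the left finger leads, then recheck.

Request:
carry_out(motion=[[[-0.02,0,0],0.012],[[-0.02,0,0],0.024],[[0,0,0],0.024],[[0.01,0,0],0.024],[[0.02,0,0],0.024],[[0.03,0,0],0.024],[[0.04,0,0],0.024],[[0.05,0,0],0.024]])

```text
time_s: 23.95
ee_pos: [0.4817, 0.1786, 0.0042]
eef_rot: [-3.142, 0.0, -0.056]
force: [-0.3, -0.5, 0.1]
grip_width: 0.0282
grip_force: 0.2
```

```bash
python3 look.py | grep -v top
```

```text
23.95 [0.48169011 0.17858293 0.00424213] [-3.14157857e+00  1.64316621e-05 -5.55899271e-02] [-0.32246406 -0.54973294  0.13146691] 0.02818519045575642
fruit 44 (array([570.2, 173. ]), array([26.3, 11.7]), 21.57) [-0.0097 -0.0141]
side tray 530 (array([528. , 186.8]), array([99.5, 67.4]), 7.38) [-0.0504  0.0036]
fruit 201 (array([524.2, 190.5]), array([33.6, 43.6]), 48.75) [-0.0538  0.0076]
fruit 170 (array([562.5, 191.4]), array([27.8, 44.5]), 7.05) [-0.0156  0.0049]
-0.15 (array([-0.2612,  0.0385, -0.0038]), np.float64(-0.024))
-0.05 (array([ 0.2332, -0.0365, -0.0037]), np.float64(-0.024))
-0.02 (array([ 0.3815, -0.0591, -0.0037]), np.float64(-0.024))
```

Request:
carry_out(motion=[[[-0.01,0.001,0],-0.008],[[-0.01,0.001,0],-0.017],[[0.01,-0.001,0],-0.017],[[0.02,-0.003,0],-0.017],[[0.03,-0.0045,0],-0.017],[[0.04,-0.006,0],-0.017],[[0.05,-0.0075,0],-0.017],[[0.06,-0.009,0],-0.017],[[0.07,-0.0105,0],-0.017],[[0.08,-0.012,0],-0.017]])

```text
time_s: 25.05
ee_pos: [0.4978, 0.1801, 0.0042]
eef_rot: [-3.142, 0.0, 0.051]
force: [-0.7, -0.3, 0.5]
grip_width: 0.0284
grip_force: 0.2
```

```bash
python3 look.py | grep -v top
```

```text
25.05 [0.49776878 0.18007502 0.00424441] [-3.14158812e+00  6.40921273e-05  5.08339586e-02] [-0.65650412 -0.28444299  0.4934269 ] 0.02836069177768198
side tray 427 (array([538.3, 185.9]), array([87.4, 67.1]), 13.73) [-0.0402  0.0017]
fruit 212 (array([538.3, 190.8]), array([36.9, 44. ]), 40.27) [-0.0398  0.0066]
fruit 73 (array([568.5, 194.6]), array([13.1, 37. ]), 3.68) [-0.0093  0.0075]
-0.15 (array([-0.3446,  0.0141, -0.0038]), np.float64(-0.007))
-0.05 (array([ 0.1549, -0.008 , -0.0037]), np.float64(-0.007))
-0.02 (array([ 0.3047, -0.0146, -0.0036]), np.float64(-0.007))
```

Request:
carry_out(motion=[[[0.01,0,0],0.003],[[0.02,-0.001,0],0.003],[[0.03,-0.001,0],0.003],[[0.04,-0.002,0],0.003],[[0.05,-0.002,0],0.003],[[0.06,-0.003,0],0.003],[[0.07,-0.003,0],0.003],[[0.08,-0.004,0],0.003],[[0.09,-0.004,0],0.003],[[0.1,-0.0045,0],0.003],[[0.11,-0.005,0],0.003],[[0.12,-0.0055,0],0.003]])

```text
time_s: 26.35
ee_pos: [0.5217, 0.1824, 0.0043]
eef_rot: [-3.142, -0.0, 0.032]
force: [-0.7, 0.6, 0.6]
grip_width: 0.028
grip_force: 0.2
```

```bash
python3 look.py | grep -v top
```

```text
26.35 [0.52168884 0.18241935 0.0042527 ] [-3.14158875e+00 -1.55992011e-06  3.21071301e-02] [-0.71682559  0.55964039  0.61509532] 0.02801870849063956
side tray 265 (array([546.9, 186.3]), array([60.7, 65.6]), 6.21) [-0.0316  0.0013]
fruit 179 (array([562.3, 193.7]), array([33.8, 43.5]), 41.63) [-0.0156  0.0072]
-0.15 (array([-0.4641,  0.0283, -0.0038]), np.float64(-0.01))
-0.05 (array([ 0.0349, -0.0031, -0.0037]), np.float64(-0.01))
-0.02 (array([ 0.1846, -0.0126, -0.0037]), np.float64(-0.01))
```

Request:
carry_out(motion=[[[0.006,-0.0004,0],-0.003],[[0.012,-0.0008,0],-0.006],[[0.018,-0.001,0],-0.008],[[0.024,-0.0015,0],-0.008],[[0.03,-0.002,0],-0.008],[[0.036,-0.0023,0],-0.008],[[0.042,-0.0027,0],-0.008],[[0.048,-0.003,0],-0.008],[[0.054,-0.0034,0],-0.008],[[0.06,-0.0038,0],-0.008]])

```text
time_s: 27.45
ee_pos: [0.5336, 0.1836, 0.0043]
eef_rot: [-3.142, -0.0, 0.082]
force: [-0.8, -0.2, 0.2]
grip_width: 0.0287
grip_force: 0.2
```

Request:
carry_out(motion=[[[0.005,0,0],0],[[0.01,0,0],0],[[0.015,0,0],0],[[0.02,0,0],0],[[0.025,0,0],0],[[0.03,0,0],0]])

```text
time_s: 28.05
ee_pos: [0.5396, 0.184, 0.0043]
eef_rot: [-3.142, -0.0, 0.082]
force: [0.1, 1.0, -0.9]
grip_width: 0.0282
grip_force: 0.2
```

Request:
carry_out(motion=[[[0.005,0,0],0],[[0.01,0,0],0],[[0.015,0,0],0],[[0.02,0,0],0],[[0.025,0,0],0],[[0.03,0,0],0]])

```text
time_s: 28.65
ee_pos: [0.5452, 0.1845, 0.0041]
eef_rot: [3.142, 0.001, 0.082]
force: [-3.3, -0.5, 0.9]
grip_width: 0.0281
grip_force: 1.7
```

The force is 3.3 N, so the pad is engaged. I'll continue in small steps.

Request:
carry_out(motion=[[[0.004,0,0],0],[[0.008,0,0],0],[[0.012,0,0],0],[[0.015,0,0],0]])

```text
time_s: 29.05
ee_pos: [0.5484, 0.1848, 0.0042]
eef_rot: [3.142, 0.0, 0.082]
force: [-3.7, -1.1, -0.4]
grip_width: 0.0282
grip_force: 1.6
```

Request:
carry_out(motion=[[[0.003,0,0],0],[[0.006,0,0],0],[[0.008,0,0],0],[[0.008,0,0],0]])

```text
time_s: 29.45
ee_pos: [0.5501, 0.1849, 0.0043]
eef_rot: [-3.142, -0.0, 0.082]
force: [-2.2, -0.6, 0.0]
grip_width: 0.0282
grip_force: 1.3
```

Request:
carry_out(motion=[[[0.002,0,0],0],[[0.004,0,0],0],[[0.006,0,0],0],[[0.006,0,0],0]])

```text
time_s: 29.85
ee_pos: [0.5512, 0.185, 0.0042]
eef_rot: [3.142, 0.0, 0.082]
force: [-3.7, -0.1, 1.0]
grip_width: 0.0277
grip_force: 1.6
```

Request:
carry_out(motion=[[[0.002,0,0],0],[[0.004,0,0],0],[[0.005,0,0],0],[[0.005,0,0],0]])

```text
time_s: 30.25
ee_pos: [0.5517, 0.185, 0.0041]
eef_rot: [3.141, 0.001, 0.082]
force: [-7.2, -1.5, 2.3]
grip_width: 0.0283
grip_force: 3.4
```

Request:
carry_out(motion=[[[0.001,0,0],0],[[0.002,0,0],0],[[0.002,0,0],0],[[0.002,0,0],0]])

```text
time_s: 30.65
ee_pos: [0.5519, 0.185, 0.0041]
eef_rot: [3.141, 0.002, 0.082]
force: [-9.0, -2.0, 3.5]
grip_width: 0.0279
grip_force: 4.2
```

```bash
python3 look.py | grep -v top
```

```text
30.65 [0.55185907 0.185014   0.00406522] [3.14135536e+00 2.00232264e-03 8.24769709e-02] [-9.02945796 -1.98831943  3.50718193] 0.027907630085045376
side tray 84 (array([561. , 201.4]), array([33.1, 33.8]), 12.44) [-0.0162  0.015 ]
-0.15 (array([-0.6159,  0.0055, -0.0034]), np.float64(-0.002))
-0.05 (array([-0.1159, -0.0007, -0.0044]), np.float64(-0.002))
-0.02 (array([ 0.0341, -0.0026, -0.0047]), np.float64(-0.002))
```

View pics/c31_side.png

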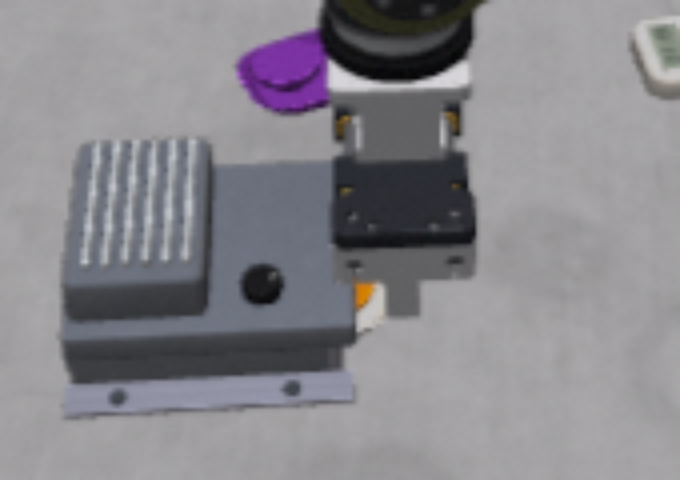

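Request:
carry_out(motion=[[[0.001,0,0],0],[[0.002,0,0],0],[[0.002,0,0],0],[[0.002,0,0],0],[[0.002,0,0],0]])

```text
time_s: 31.25
ee_pos: [0.552, 0.1851, 0.004]
eef_rot: [3.141, 0.003, 0.083]
force: [-11.2, -1.4, 4.0]
grip_width: 0.0285
grip_force: 5.0
```

Request:
carry_out(motion=[[[-0.003,0,0],0],[[-0.01,0,0],0],[[-0.04,0,0],0],[[-0.1,0,0],0],[[-0.2,0,-0.1],0],[[-0.4,0,-0.3],0],[[-0.6,0,-0.5],0],[[-0.8,0,-0.6],0],[[-0.9,0,-0.6],0],[[-0.9,0,-0.6],0]])

```text
time_s: 32.25
ee_pos: [0.3721, 0.1704, 0.1255]
eef_rot: [-3.141, -0.003, 0.083]
force: [1.1, -1.0, -0.5]
grip_width: 0.0284
grip_force: 0.0
```

```bash
python3 look.py; python3 - <<'E'
from fit import *
for n in("top","side"):
    p,d=camera(n);P=cloud(n,d);x,y,z=P[...,0],P[...,1],P[...,2]
    m=(d>0)&(z>.006)&(z<.03)&(x>.5)&(x<.572)&(y>.13)&(y<.24)
    for xb in(.552,.556,.56,.565,.57):
        s=P[m&(abs(x-xb)<.003)]; print(n,xb,len(s),np.round(np.percentile(s[:,1],[2,98]),4) if len(s)>4 else '')
E
```

```text
32.25 [0.37209164 0.17039848 0.12554566] [-3.14074159 -0.00322676  0.08316216] [ 1.07161704 -1.00877275 -0.53478772] 0.028350435838850625
top tray 103 (array([565.5, 189.2]), array([60.5, 18.8]), 89.77) [-0.0128  0.0024]
fruit 67 (array([573.8, 189.2]), array([12.7, 36.4]), 4.75) [-0.0046  0.0016]
side tray 111 (array([565.5, 190.7]), array([19.4, 59.2]), 2.9) [-0.0127  0.0039]
fruit 51 (array([571.2, 194.4]), array([10. , 34.1]), 7.54) [-0.0067  0.0071]
-0.15 (array([0.2742, 0.0068, 0.5996]), np.float64(-0.002))
-0.05 (array([7.741e-01, 6.000e-04, 6.007e-01]), np.float64(-0.002))
-0.02 (array([ 0.9241, -0.0012,  0.601 ]), np.float64(-0.002))
top 0.552 0 
top 0.556 15 [0.177  0.2079]
top 0.56 25 [0.17   0.2117]
top 0.565 28 [0.163  0.2144]
top 0.57 32 [0.1607 0.2159]
side 0.552 0 
side 0.556 16 [0.1815 0.2089]
side 0.56 31 [0.1728 0.2121]
side 0.565 26 [0.1669 0.217 ]
side 0.57 34 [0.1628 0.2183]
```

View pics/c32_top.png

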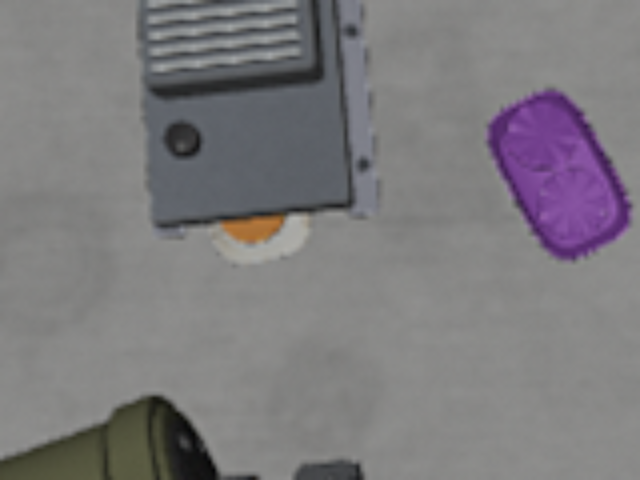

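The tray's near end protrudes about 20 mm, centred around (255,262) and parallel to the mouth. The last push held 11 N with only about 0.1 mm gained, so the pad is home.

```bash
python3 -c "
from station import ctrl
print(ctrl.hand_in())"
```

```text
the job is handed in; nothing more can be done
None
```

Job handed in at about 32 s: the tray is straight and flat under the hood with the stop pad pressed home (11 N steady, no further travel), after one mid-job jam at about 10 N that I fixed by regripping, re-setting it in front of the mouth and pushing again; I did not touch the dish or the timer.

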